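Set the reception pass window to half open on its peg stay

ROBOT

A 6-joint arm with a two-finger parallel gripper is mounted at the origin on the work surface. World frame = base frame: x ahead of the robot, y to its left, z up, the work surface at z = 0. Lengths are in m, angles in rad, forces in N, time in s.
With the tool pointing down it reaches from about 0.375 to 0.9 m from the base axis. Payload 3.1 kg.
Tool frame: the origin (TCP) lies between the finger pads; the fingertips stand 22 mm ahead of it and the grasp point (between the pads) lies 3 mm ahead of it (bot.tcp_to_tips is the z of the fingertips in the tool frame, in m); z points along the fingers, y is the direction in which the jaws open and shut (so a half turn about z gives the same grasp; the last joint's range is limited). The gripper opens to 87 mm and grips with 3 to 60 N. Pads are 19 mm wide; open, the fingers measure 117 mm over their backs; the gripper's body (75 mm by 190 mm) begins 51 mm behind the grasp point.
Start: joints at [0.99, 0.527, 1.433, -0, 1.181, -0.178], TCP at [0.245, 0.575, 0.245] pointing down, gripper open.
Joint ranges: [-3.08, 3.08], [-0.75, 2.2], [0.22, 2.44], [-1.43, 4.57], [0, 2.65], [-2.85, 2.85]. Speed limits (rad/s): [2.79, 2.79, 3.14, 3.14, 3.14, 3.14].

INTERFACE

Orientations are given as a rotation vector (axis times angle).
In Python, from plant import bot, imaging gives the robot as it stands.
- The arm moves only by the tool move_arm, never from a script. Its argument "series" is a list of rows, each a list of 7 numbers: the shift along the tool's x, y, z in mm, then the turn, a rotation vector about the tool's x, y, z in degrees, then the opening, from 0 (shut) to 1 (fully open). In form: [[tx, ty, tz, rx, ry, rz, fingers], ...]. A call has 1 to 12 rows; each row shifts and turns the commanded pose from where the row before left it, along the tool's axes as they then stand; what a row does not reach is not made up. A row lasts 1/10 s, in which the tool goes at most 50 mm and 8.59 degrees, less where a joint would pass 70% of its speed; a pose out of reach is approached as far as the arm can. A call with a gripper value outside its range is refused whole. The fingers move at their own pace and stop on an object; "squeeze" is the grip in N (left out, the last holds). Time passes only in rows, so rows that do not move let the fingers close. It gives the time, the measured TCP pose, the force and the opening at its end, in the units of the state.
- bot.get_state(): the state, without advancing time (a new reading comes with each control period).
- imaging.snapshot(name): name is "scene" or "side" or "wrist"; returns a dict with "pixels" (420x560x3 uint8, red, green, blue), "range_z" (420x560 float32, m along the optical axis (not along the pixel's ray), 0 where there is no reading), "camera_matrix" (3x3 intrinsics, pixels), "dist_coeffs" ([k1, k2, p1, p2, k3] as OpenCV has them; the pictures are not rectified), "xyz" and "orientation" of the camera in the world; the wrist camera has in their place "hand_eye" (4x4, takes a point from camera to tool coordinates, whose origin is the TCP and whose axes are the flange's). Camera axes: x right, y up, looking along -z (the intrinsics and any distortion apply to the point x, -y, -z); pixel columns grow to the right and rows downward; lengths in m; the calibration is good to about 2 mm. A picture is of the moment at which its call begins: read the wrist's pose just before it.
- bot.finish_job(): hands the job in, once; it reports no verdict.
Trained networks look in a picture, given as the dict that the camera call returned (one of the last four; its "shot" number tells which), for a name from the list of things; names that differ only in an ending like _2 or _b are one class to them, and where a whole thing is asked for, a point or a joint stands for the part that bears it (a point fixed in the world has none). Each returns a list of dicts, best first, with "score" (0 to 1); they miss things now and then, are a little off and sometimes report something else, mostly with a low value. They report only what shows in the picture. A call takes as long as a camera call.
- imaging.recognise(picture, target): "rect" ([left, top, width, height] in pixels, round what is visible of it).
- imaging.spot_point(picture, target): "pixel" ([row, column] in pixels: a listed point, or the origin of a listed thing).
The state is a dict: "t": time; "qpos": joint angles; "qd": joint speeds; "effort": joint torques, N m; "tcp_pos": TCP position; "tool_rot": TCP orientation; "contact_force": force on the tool from outside, world axes, zero at the start; "moment": the same for the moment, N m; "opening": finger opening in m.
Only numpy, scipy, OpenCV 4.12 (cv2) and the standard library are available. Lean on these libraries where they do the work, as an engineer would, in place of code of your own. Each camera call takes 0.05 s, during which the arm holds its last target.

TASK

The pass window in the reception screen is shut, with its stay's slotted hole over the pin on the ledge. Lift the stay off the pin by its ball knob, swing the window gently out to half open, and drop the middle of the three round holes over the pin, the bar fully down. Feel for the hole without leaning hard on the pin, let go, and leave the other things on the counter where they are.

Things in the scene. Friction and masses are not known exactly. Their poses are not given: they have to be found in the camera images.
- screen: Fixed glazed reception screen with a white staff ledge 45 mm high (x -120 to 45, y -340 to 340). Origin: on the counter, under the middle of the pass window, in the glass plane; x points to the guests, y left along the screen, z up. 'Screen' coordinates are in this frame, mm. Its frame (x -22 to 22) is 370 mm high, so work the stay from above on the staff side.
- hinge_foot (a point): On the vertical hinge line of the window leaf, at screen (0, 160, 55). The leaf (318 mm wide, 288 high, steel rim, glass, about 2.6 kg) runs from it to -y when shut and swings out to +x. It stays where it is left: the stiff hinge takes about 4 N at the stay's pivot to move.
- pin_mid (a point): Mid of the pin's range, at screen (-80.9, -20.9, 62), NOT the pin itself: its plate is screwed down through slots, so the pin's axis is fixed up to 10 mm from here, either way along the shut bar's line (0.707, 0.707); across that line it is true. Pin: upright steel stud 8.6 mm across, flat top 62 above the counter, 10 above the 17 mm wide collar that the seated bar rests on.
- pivot (a point): Where the stay is pivoted on the leaf: 130 mm from the hinge line along the leaf and 30 mm off the leaf's middle plane on the staff side; screen (-30, 30, 55) when shut. The bar swings freely sideways here (about a vertical line) and lifts (about a level line across the bar), and falls by its own weight.
- mid_hole (a point): Centre of the middle round hole, the one to use. The stay is a steel bar 20 mm wide, 6 thick, about 0.2 kg; the point lies at mid thickness, its x axis along the bar away from the pivot. Distances along the bar from the pivot: slotted hole 72 (30 long, 10 wide; over the pin at the start), round holes 100, 130 (middle), 160, each 10 across and straight through.
- knob (a point): Centre of the black ball knob, 24 mm across, on the bar's free end, 225 mm from the pivot; hold this. x axis as mid_hole. Seated, the bar is level and the knob's centre is 55 mm above the counter; with the bar resting on the pin's top near the middle hole it is about 17 mm higher. Shut, it is at screen (-189, -129); with the middle hole seated at about (-168, -60).
- leaf (a joint): Opening angle of the leaf, rad: 0 shut, growing as it swings out (positive about z). With the middle hole over the pin about 0.51 (0.44 to 0.59 depending on where the pin stands); first round hole about 0.28, last about 0.74. A glass bowl (120 mm across) with a stone stands on the guest side, 30 to 60 mm beyond the half-open leaf's edge; a leaf thrown wide open hits it.
- stapler: Matte black stapler, 150 x 36 x 55 mm, on the counter on the staff side, to the right of the knob. Leave alone.
- bell: Chrome tap bell, 86 mm across, 64 mm high, on the counter on the staff side, left of the stay. Leave alone.

How it is judged:
By the outcome, as a careful person would: the job done as asked, in the order asked, and still so for the second after the job is handed in, with the robot touching nothing.
It also fails if it takes over 72 s, if anything falls off the work surface, if the arm or the gripper's body presses on something with over 40 N, if the wrist force passes 120 N, or if a joint passes its speed limit or range.

## Working session

There is one attempt and no reset: what is moved stays moved. The work goes in short steps, Python scripts to look and compute and a tool call to move; the robot and the scene stay as the last step left them, time stands still between calls to the robot, and variables do not carry over. Pictures are saved under pics/ and viewed, and the job is handed in when it is done.

Besides the shell and the picture viewer there is one more tool, called after "Request:" as name(argument=value, ...) on one line, values as JSON. move_arm: Moves the arm, as the interface text tells. Its arguments: {"type":"object","properties":{"series":{"type":"array","items":{"type":"array","items":{"type":"number"}}},"squeeze":{"type":"number"}},"required":["series"]}

```bash
ls; mkdir -p pics; cat > h.py <<'E'
import numpy as np, cv2
from scipy.spatial.transform import Rotation as R
from plant import bot, imaging
def camT(s, st=None):
    if 'hand_eye' in s:
        T=np.eye(4);T[:3,:3]=R.from_rotvec(st['tool_rot']).as_matrix();T[:3,3]=st['tcp_pos']
        return T@np.array(s['hand_eye'])
    T=np.eye(4);o=np.array(s['orientation'])
    T[:3,:3]=o if o.shape==(3,3) else R.from_rotvec(o).as_matrix()
    T[:3,3]=s['xyz'];return T
def ray(s,rc,st=None):
    p=cv2.undistortPoints(np.array([[[rc[1],rc[0]]]],float),np.array(s['camera_matrix']),np.array(s['dist_coeffs'])).ravel()
    T=camT(s,st); d=T[:3,:3]@np.array([p[0],-p[1],-1.]); return T[:3,3],d
def at_depth(s,rc,st=None):
    o,d=ray(s,rc,st); z=s['range_z'][int(round(rc[0])),int(round(rc[1]))]; return o+d*z
def at_z(s,rc,z,st=None):
    o,d=ray(s,rc,st); return o+d*(z-o[2])/d[2]
def proj(s,P,st=None):
    T=np.linalg.inv(camT(s,st)); q=T[:3,:3]@np.array(P)+T[:3,3]
    q=np.array([[q[0],-q[1],-q[2]]])
    r,_=cv2.projectPoints(q,np.zeros(3),np.zeros(3),np.array(s['camera_matrix']),np.array(s['dist_coeffs'])); return r.ravel()[::-1]
def save(s,n): cv2.imwrite('pics/'+n+'.png',cv2.cvtColor(s['pixels'],cv2.COLOR_RGB2BGR))
E
python3 - <<'E'
from h import *
st=bot.get_state(); print(st, bot.tcp_to_tips)
for n in ['scene','side','wrist']:
    st=bot.get_state(); s=imaging.snapshot(n); save(s,n+'0')
    print(n,{k:v for k,v in s.items() if k not in('pixels','range_z')})
    for t in ['screen','hinge_foot','pin_mid','pivot','mid_hole','knob','stapler','bell']:
        r=imaging.spot_point(s,t)
        for q in r[:2]:
            print(t,q, np.round(at_depth(s,q['pixel'],st),3))
E
```

```text
pics
{'t': 0.0, 'qpos': array([ 9.89507343e-01,  5.28432601e-01,  1.43389228e+00, -3.21943660e-06,
        1.18133695e+00, -1.78509117e-01]), 'qd': array([-1.55306950e-04, -1.41206350e-03, -3.17057302e-04, -1.49743786e-03,
        3.60827142e-06, -1.12411983e-04]), 'effort': array([-7.88975285e-04, -4.40048361e+01, -1.76588076e+01,  6.33438933e-02,
        5.83703094e-02, -1.71216607e-04]), 'tcp_pos': array([0.24459418, 0.57442933, 0.24359536]), 'tool_rot': array([-6.28261960e-01, -3.07734935e+00,  3.01951854e-03]), 'contact_force': array([-0.37808889, -0.37427904, -0.2600793 ]), 'moment': array([ 0.0437347 ,  0.00010039, -0.01397021]), 'opening': 0.0870207279252727} 0.022
scene {'camera_matrix': array([[433.32332222,   0.        , 284.43178269],
       [  0.        , 433.32332222, 214.54310288],
       [  0.        ,   0.        ,   1.        ]]), 'dist_coeffs': array([-0.10017873,  0.        ,  0.        ,  0.        ,  0.        ]), 'xyz': array([ 0.72039559, -0.1867985 ,  0.95675299]), 'orientation': array([0.31449642, 0.11566184, 0.69032368]), 'shot': 1}
screen {'pixel': [236.1,
[... 1471 characters left out ...]
0.044]
bell {'pixel': [222.2, 202.5], 'score': 0.87} [0.411 0.2   0.039]
wrist {'camera_matrix': array([[332.61294865,   0.        , 278.30453583],
       [  0.        , 332.61294865, 203.18421448],
       [  0.        ,   0.        ,   1.        ]]), 'dist_coeffs': array([-0.0768747,  0.       ,  0.       ,  0.       ,  0.       ]), 'hand_eye': array([[ 2.69818744e-04,  9.61491241e-01,  2.74835444e-01,
         7.38785632e-02],
       [ 9.99999962e-01, -2.43003660e-04, -1.31616367e-04,
        -1.33581948e-04],
       [-5.97619655e-05,  2.74835469e-01, -9.61491269e-01,
        -1.40053395e-01],
       [ 0.00000000e+00,  0.00000000e+00,  0.00000000e+00,
         1.00000000e+00]]), 'shot': 3}
```

View pics/scene0.png

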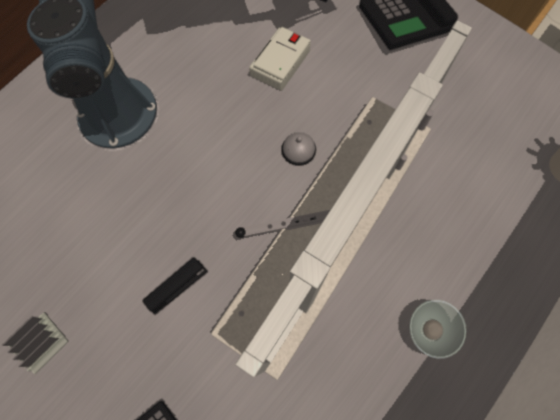

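View pics/side0.png

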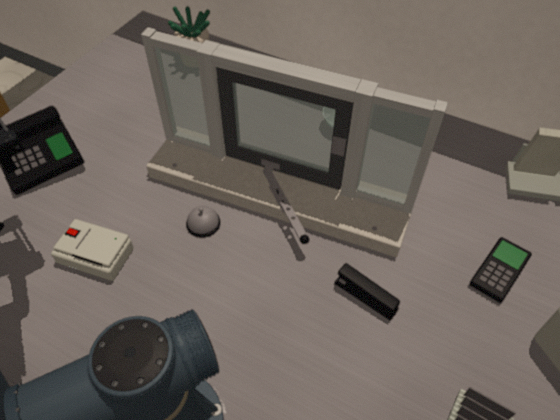

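View pics/wrist0.png

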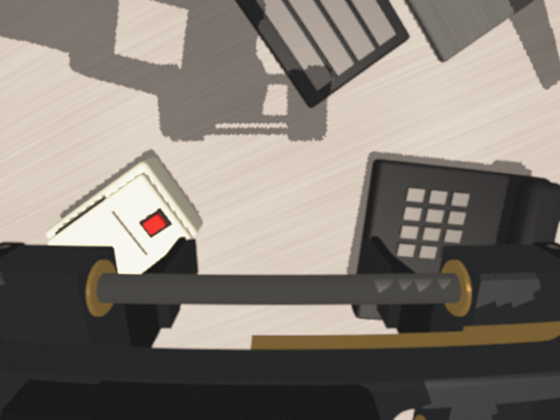

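```bash
cat > fit.py <<'E'
from h import *
from scipy.optimize import least_squares
out={}
import pickle
for n in ['scene','side']:
    s=imaging.snapshot(n); pickle.dump(s,open(n+'.pkl','wb'))
    H,W=s['range_z'].shape
    v,u=np.mgrid[0:H,0:W]
    p=cv2.undistortPoints(np.stack([u.ravel(),v.ravel()],1)[:,None].astype(float),s['camera_matrix'],s['dist_coeffs'])[:,0]
    T=camT(s); z=s['range_z'].ravel()
    P=np.stack([p[:,0]*z,-p[:,1]*z,-z],1)@T[:3,:3].T+T[:3,3]
    P[z==0]=np.nan
    for nm,lo,hi in [('ledge',.036,.052),('top',.355,.385)]:
        m=((P[:,2]>lo)&(P[:,2]<hi)&(P[:,0]>.3)&(P[:,0]<1)&(abs(P[:,1])<.6)).reshape(H,W).astype(np.uint8)
        k,l,stt,c=cv2.connectedComponentsWithStats(m)
        i=1+np.argmax(stt[1:,4]); Q=P[(l==i).ravel()]
        rc=cv2.minAreaRect((Q[:,:2]*1000).astype(np.float32))
        print(n,nm,len(Q),'z',np.median(Q[:,2]),rc, cv2.boxPoints(rc).round(1).tolist())
E
python3 fit.py
```

```text
scene ledge 4913 z 0.045861410342666886 ((586.5681762695312, -76.91717529296875), (81.23399353027344, 331.16241455078125), 7.3279266357421875) [[525.2000122070312, 82.0999984741211], [567.4000244140625, -246.3000030517578], [648.0, -236.0], [605.7000122070312, 92.5]]
scene top 10465 z 0.3698979267610629 ((647.16357421875, 106.788330078125), (45.997623443603516, 681.173095703125), 6.836414813995361) [[583.7999877929688, 442.20001220703125], [664.9000244140625, -234.10000610351562], [710.5, -228.60000610351562], [629.5, 447.70001220703125]]
side ledge 4863 z 0.04571765898458935 ((604.7386474609375, -55.03767395019531), (121.10183715820312, 364.1890563964844), 6.2726640701293945) [[524.7000122070312, 119.4000015258789], [564.4000244140625, -242.6999969482422], [684.7999877929688, -229.39999389648438], [645.0, 132.60000610351562]]
side top 5063 z 0.36828502265184193 ((646.6731567382812, 108.71536254882812), (49.42379379272461, 679.7640991210938), 6.971001148223877) [[580.9000244140625, 443.1000061035156], [663.4000244140625, -231.6999969482422], [712.5, -225.6999969482422], [630.0, 449.1000061035156]]
```

```bash
cat >> h.py <<'E'
YAW=np.radians(6.88); O=np.array([.647,.107])
def S(x,y,z=0): 
    c,s=np.cos(YAW),np.sin(YAW); return np.array([O[0]+(c*x-s*y)/1e3,O[1]+(s*x+c*y)/1e3,z/1e3])
def down(a,pitch=0):
    a=np.radians(a); x=np.array([np.cos(a),np.sin(a),0]); z=np.array([0,0,-1.]); return np.stack([x,np.cross(z,x),z],1)
def plan(goal,a,n,st=None,dec=1,start=None):
    st=st or bot.get_state()
    R0=R.from_rotvec(st['tool_rot']); p0=np.array(st['tcp_pos'])
    if start is not None: p0,R0=start
    R1=R.from_matrix(down(a)); rv=(R0.inv()*R1).as_rotvec(); rows=[]
    Rc,pc=R0,p0
    for i in range(1,n+1):
        Rn=R0*R.from_rotvec(rv*i/n); pn=p0+(np.array(goal)-p0)*i/n
        d=Rc.inv().apply(pn-pc)*1e3; r=np.degrees((Rc.inv()*Rn).as_rotvec())
        row=np.round(np.r_[d,r],dec); rows.append(row.tolist())
        pc=pc+Rc.apply(row[:3]/1e3); Rc=Rc*R.from_rotvec(np.radians(row[3:]))
    print(rows); print('end err mm',(pc-np.array(goal))*1e3, 'toolx ang',np.degrees(np.arctan2(*Rc.as_matrix()[[1,0],0])))
    return pc,Rc
E
python3 - <<'E'
from h import *
import pickle
k=S(-189,-129,55); print(k, S(-80.9,-20.9,62), S(-168,-60))
for n in ['scene','side']:
    s=pickle.load(open(n+'.pkl','rb'))
    print(n,'knob px',proj(s,k),'pin',proj(s,S(-80.9,-20.9,62)),'pivot',proj(s,S(-30,30,55)))
plan(k+[0,0,.145],51.9,16,dec=0)
E
```

```text
[ 0.4748139  -0.04371146  0.055     ] [0.56918616 0.07655946 0.062     ] [0.48739715 0.02730728 0.        ]
scene knob px [231.95794882 240.55100165] pin [217.08549328 309.34866295] pivot [211.66869349 340.93365994]
side knob px [239.80301177 304.46613027] pin [191.35813424 278.85805017] pivot [173.3363782  267.95741592]
[[-28.0, -30.0, 3.0, -0.0, 0.0, 7.0], [-32.0, -26.0, 3.0, -0.0, 0.0, 6.0], [-35.0, -23.0, 2.0, -0.0, 0.0, 7.0], [-36.0, -18.0, 3.0, -0.0, 0.0, 6.0], [-39.0, -15.0, 3.0, -0.0, 0.0, 7.0], [-40.0, -9.0, 3.0, -0.0, 0.0, 6.0], [-41.0, -6.0, 2.0, -0.0, 0.0, 7.0], [-41.0, -0.0, 3.0, -0.0, 0.0, 7.0], [-41.0, 4.0, 3.0, -0.0, 0.0, 6.0], [-41.0, 9.0, 3.0, -0.0, 0.0, 7.0], [-38.0, 14.0, 3.0, -0.0, 0.0, 6.0], [-38.0, 18.0, 2.0, -0.0, 0.0, 7.0], [-35.0, 22.0, 3.0, -0.0, 0.0, 6.0], [-32.0, 26.0, 3.0, -0.0, 0.0, 7.0], [-29.0, 29.0, 3.0, 0.0, 0.0, 6.0], [-26.0, 32.0, 3.0, 0.0, 0.0, 7.0]]
end err mm [-0.42851871 -0.29010261 -0.44322293] toolx ang 51.921963207619804
```

Request:
move_arm(series=[[-28,-30,3,0,0,7,1],[-32,-26,3,0,0,6,1],[-35,-23,2,0,0,7,1],[-36,-18,3,0,0,6,1],[-39,-15,3,0,0,7,1],[-40,-9,3,0,0,6,1],[-41,-6,2,0,0,7,1],[-41,0,3,0,0,7,1],[-41,4,3,0,0,6,1],[-41,9,3,0,0,7,1],[-38,14,3,0,0,6,1],[-38,18,2,0,0,7,1]])

```text
t: 2.65
tcp_pos: [0.418, 0.1091, 0.2117]
tool_rot: [2.447, 1.969, 0.001]
contact_force: [1.4, 1.5, 0.3]
opening: 0.087
```

Request:
move_arm(series=[[-35,22,3,0,0,6,0.6],[-32,26,3,0,0,7,0.6],[-29,29,3,0,0,6,0.6],[-26,32,3,0,0,7,0.6],[0,0,0,0,0,0,0.6],[0,0,0,0,0,0,0.6],[0,0,0,0,0,0,0.6]])

```text
t: 3.35
tcp_pos: [0.4736, -0.0431, 0.1995]
tool_rot: [-2.823, -1.376, 0.001]
contact_force: [0.6, 0.4, 0.9]
opening: 0.0527
```

```bash
cat > look.py <<'E'
import sys
from h import *
st=bot.get_state(); s=imaging.snapshot('wrist'); save(s,sys.argv[1])
import pickle; pickle.dump((s,st),open(sys.argv[1]+'.pkl','wb'))
print(st['t'],np.round(st['tcp_pos'],4),'ang',np.degrees(np.arctan2(*R.from_rotvec(st['tool_rot']).as_matrix()[[1,0],0])),'F',st['contact_force'].round(2),st['opening'])
for t in ['knob','mid_hole','pivot','pin_mid']:
    for q in imaging.spot_point(s,t)[:1]:
        P=at_z(s,q['pixel'],.062 if t=='pin_mid' else .055,st); D=at_depth(s,q['pixel'],st)
        print(t,q,P.round(4),D.round(4))
E
python3 look.py w1; python3 -c "
from h import *
print(bot.get_state()['qpos'])"
```

```text
3.35 [ 0.4736 -0.0431  0.1995] ang 51.97983769345285 F [0.59 0.42 0.93] 0.052670766629549975
knob {'pixel': [195.9, 279.0], 'score': 0.89} [ 0.4756 -0.0436  0.055 ] [0.5213 0.0154 0.3395]
mid_hole {'pixel': [83.7, 284.9], 'score': 0.65} [0.5375 0.028  0.055 ] [0.5387 0.0288 0.0351]
pin_mid {'pixel': [0.5, 281.4], 'score': 0.89} [0.5725 0.0777 0.062 ] [0.5746 0.0801 0.051 ]
[-3.25784984e-01  3.97294377e-01  1.84586244e+00  5.90561475e-05
  8.98532757e-01  3.36931447e-01]
```

View pics/w1.png

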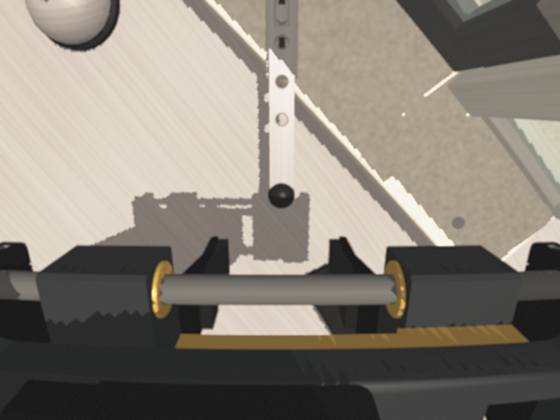

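```bash
python3 - <<'E'
from h import *
import pickle
s,st=pickle.load(open('w1.pkl','rb'))
im=s['pixels'][:210,220:345]; im=cv2.resize(im[:60],None,fx=6,fy=6,interpolation=cv2.INTER_CUBIC)
im=np.clip(im.astype(float)*1.6,0,255).astype(np.uint8)
cv2.imwrite('pics/w1z.png',cv2.cvtColor(im,cv2.COLOR_RGB2BGR))
g=cv2.cvtColor(s['pixels'],cv2.COLOR_RGB2GRAY)
m=(g[175:215,262:302]<60).astype(np.uint8); k,l,t,c=cv2.connectedComponentsWithStats(m); i=1+np.argmax(t[1:,4]); print(t[i],c[i]+[262,175])
cc=c[i]+[262,175]; print(at_z(s,cc[::-1],.055,st))
for r in (119,82,42):
    print(at_z(s,(r,282),.058,st))
Rm=R.from_rotvec(st['tool_rot'])
print('in tool mm',Rm.inv().apply(at_z(s,cc[::-1],.055,st)-st['tcp_pos'])*1e3)
for n in ['side','scene']:
    q=pickle.load(open(n+'.pkl','rb'));
    c0=(150,230,260,330) if n=='side' else (190,260,220,350)
    cv2.imwrite('pics/%s_z.png'%n,cv2.cvtColor(cv2.resize(q['pixels'][c0[0]:c0[1],c0[2]:c0[3]],None,fx=6,fy=6,interpolation=cv2.INTER_CUBIC),cv2.COLOR_RGB2BGR))
E
```

```text
[  7  10  24  23 404] [280.58168317 195.88613861]
[ 0.47670626 -0.04442409  0.055     ]
[0.51837953 0.00722044 0.058     ]
[0.53632066 0.03029936 0.058     ]
[0.55495045 0.05425269 0.058     ]
in tool mm [  0.95164334   3.44538394 144.47082091]
```

View pics/w1z.png

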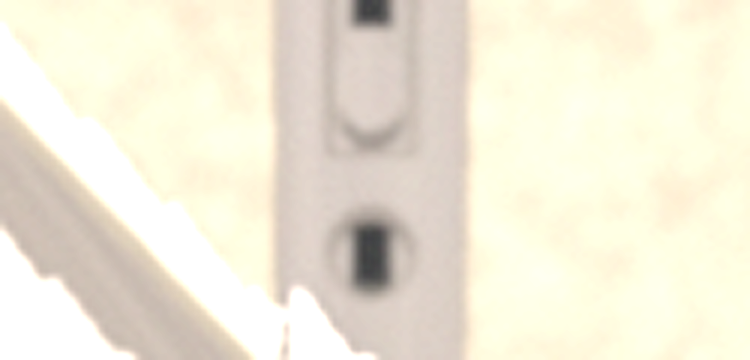

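View pics/side_z.png

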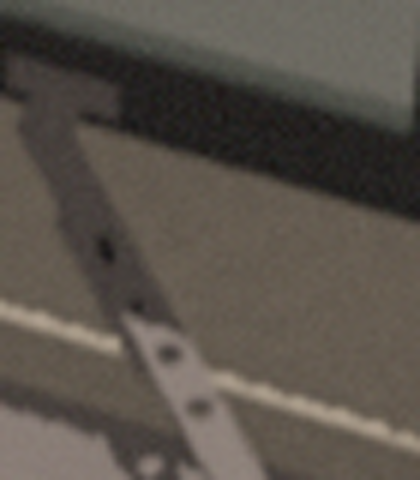

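Request:
move_arm(series=[[25,0,0,0,0,0,0.6],[25,0,0,0,0,0,0.6],[0,0,0,0,0,0,0.6],[0,0,0,0,0,0,0.6]])

```text
t: 4.0
tcp_pos: [0.5048, -0.004, 0.1995]
tool_rot: [-2.823, -1.379, 0.001]
contact_force: [0.4, -0.1, 0.4]
opening: 0.0522
```

```bash
python3 look.py w2; python3 - <<'E'
from h import *
im=cv2.imread('pics/w2.png')[20:150,215:350]
im=np.clip(cv2.resize(im,None,fx=4.4,fy=4.4,interpolation=cv2.INTER_CUBIC).astype(float)*1.5,0,255).astype(np.uint8)
cv2.imwrite('pics/w2z.png',im)
E
```

```text
4.0 [ 0.5048 -0.004   0.1995] ang 52.05676342644938 F [ 0.4  -0.07  0.39] 0.052150269914195066
knob {'pixel': [245.9, 276.1], 'score': 0.68} [ 0.4754 -0.0406  0.055 ] [ 0.478  -0.0374  0.0647]
pin_mid {'pixel': [68.7, 282.7], 'score': 0.9} [0.5739 0.0768 0.062 ] [0.575  0.0779 0.0479]
```

View pics/w2z.png

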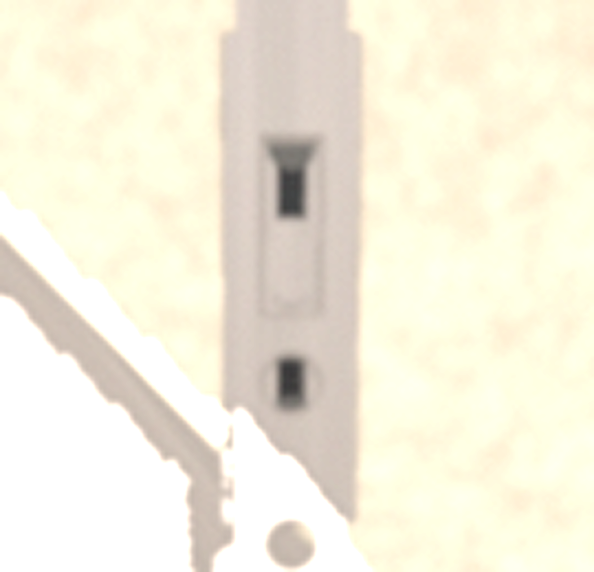

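```bash
python3 - <<'E'
from h import *
import pickle
s,st=pickle.load(open('w2.pkl','rb'))
f=lambda y,x=292,z=.058: at_z(s,(20+(y+.5)/4.4-.5,215+(x+.5)/4.4-.5),z,st)
base=S(-30,30); u=np.array([np.cos(YAW+np.pi/4),np.sin(YAW+np.pi/4)])
for nm,y,z in [('slot far end',135,.058),('slot near end',318,.058),('h100 top',352,.058),('h100 bot',412,.058),('h130',543,.058),('pin bottom arc',305,.062),('collar top',215,.052),('dark bot hole',408,.052),('dark top',165,.052),('shoulder',33,.058)]:
    P=f(y,292,z); d=base[:2]-P[:2]; print(nm,P.round(4),'along bar from nominal pivot',(d@u*1e3).round(1),'lat',((d@np.array([-u[1],u[0]]))*1e3).round(1))
print((s['range_z'][70:95,276:288:3]*1000).astype(int))
E
```

```text
slot far end [0.5817 0.089  0.058 ] along bar from nominal pivot 54.5 lat 2.1
slot near end [0.5621 0.0638 0.058 ] along bar from nominal pivot 86.4 lat 2.3
h100 top [0.5584 0.059  0.058 ] along bar from nominal pivot 92.4 lat 2.3
h100 bot [0.5518 0.0505 0.058 ] along bar from nominal pivot 103.3 lat 2.4
h130 [0.5368 0.0312 0.058 ] along bar from nominal pivot 127.6 lat 2.5
pin bottom arc [0.5634 0.0655 0.062 ] along bar from nominal pivot 84.3 lat 2.3
collar top [0.5737 0.0786 0.052 ] along bar from nominal pivot 67.6 lat 2.3
dark bot hole [0.5522 0.051  0.052 ] along bar from nominal pivot 102.6 lat 2.4
dark top [0.5791 0.0856 0.052 ] along bar from nominal pivot 58.8 lat 2.2
shoulder [0.5922 0.1026 0.058 ] along bar from nominal pivot 37.3 lat 2.1
[[271 271 270 270]
 [271 270 271 271]
 [272 270 270 270]
 [270 272 271 271]
 [271 267 268 269]
 [269 268 269 268]
 [269 270 270 269]
 [269 267 268 269]
 [270 259 260 270]
 [269 262 261 269]
 [270 259 260 260]
 [260 260 260 260]
 [259 260 260 261]
 [261 261 261 261]
 [260 262 261 261]
 [260 261 262 261]
 [267 261 263 261]
 [271 262 261 262]
 [272 262 262 272]
 [272 265 262 273]
 [272 272 272 270]
 [267 268 267 267]
 [267 267 267 266]
 [268 267 266 267]
 [266 268 267 267]]
```

```bash
python3 - <<'E'
from h import *
import pickle
def cen(s,r0,c0):
    g=cv2.cvtColor(s['pixels'],cv2.COLOR_RGB2GRAY); h=14
    m=(g[r0-h:r0+h,c0-h:c0+h]<45).astype(np.uint8); k,l,t,c=cv2.connectedComponentsWithStats(m); i=l[h,h]; print(t[i]); return (c[i]+[c0-h,r0-h])[::-1]
A=[];B=[]
for n,r,c in [('scene',232,240),('side',239,304)]:
    s=pickle.load(open(n+'.pkl','rb')); p=cen(s,r,c); print(n,p,at_z(s,p,.055)); o,d=ray(s,p); d/=np.linalg.norm(d); M=np.eye(3)-np.outer(d,d); A.append(M);B.append(M@o)
print(np.linalg.lstsq(np.vstack(A),np.hstack(B),rcond=None)[0])
for w,r,c in [('w1',196,281),('w2',246,280)]:
    s,st=pickle.load(open(w+'.pkl','rb')); p=cen(s,r,c); print(w,p,at_z(s,p,.055,st))
E
```

```text
[  0   0  28  28 714]
scene [231.40336134 239.47478992] [ 0.47218056 -0.04427894  0.055     ]
[10 10  9  9 52]
side [239.01923077 303.92307692] [ 0.47616607 -0.04159841  0.055     ]
[ 0.4732477  -0.04396641  0.0595814 ]
[  0   0  28  28 517]
w1 [194.47775629 280.75048356] [ 0.4776134  -0.04350142  0.055     ]
[  3   6  23  21 360]
w2 [247.89166667 279.98611111] [ 0.47702237 -0.04440235  0.055     ]
```

Request:
move_arm(series=[[-25,1,20,0,0,0,0.6],[-24,1,20,0,0,0,0.6],[0,0,25,0,0,0,0.6],[0,0,25,0,0,0,0.6],[0,0,20,0,0,0,0.6],[0,0,10,0,0,0,0.6],[0,0,0,0,0,0,0.6],[0,0,0,0,0,0,0.6]])

```text
t: 5.05
tcp_pos: [0.4769, -0.0447, 0.0799]
tool_rot: [2.824, 1.375, 0.001]
contact_force: [1.0, -0.1, -0.3]
opening: 0.0522
```

```bash
python3 look.py w3
```

```text
5.05 [ 0.4769 -0.0447  0.0799] ang 51.90928206670108 F [ 0.95 -0.07 -0.26] 0.05221701784169082
knob {'pixel': [250.5, 273.6], 'score': 0.65} [ 0.4772 -0.0425  0.055 ] [ 0.4804 -0.0387  0.0662]
mid_hole {'pixel': [64.5, 275.7], 'score': 0.94} [0.5361 0.0305 0.055 ] [0.5375 0.0326 0.0341]
```

View pics/w3.png

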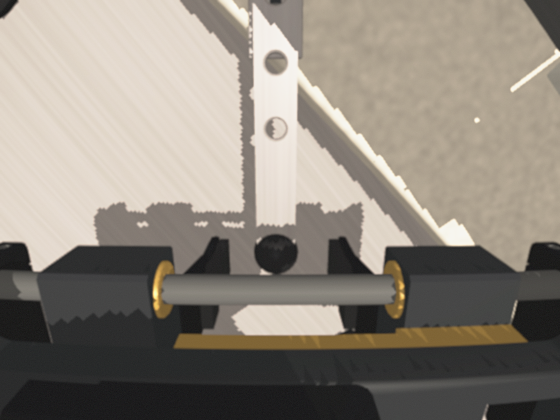

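Request:
move_arm(series=[[0,-1.5,8,0,0,0,0.6],[0,0,8,0,0,0,0.6],[0,0,6,0,0,0,0.6],[0,0,0,0,0,0,0.6],[0,0,0,0,0,0,0.6]])

```text
t: 5.8
tcp_pos: [0.4752, -0.0434, 0.0571]
tool_rot: [-2.824, -1.375, 0.001]
contact_force: [0.3, -0.0, -0.4]
opening: 0.0522
```

```bash
python3 look.py w4
```

```text
5.8 [ 0.4752 -0.0434  0.0571] ang 51.92126989909046 F [ 0.34 -0.02 -0.44] 0.05217492631505506
knob {'pixel': [272.3, 277.4], 'score': 0.7} [ 0.4765 -0.0434  0.055 ] [ 0.48   -0.039   0.0658]
mid_hole {'pixel': [55.8, 282.6], 'score': 0.62} [0.537  0.0304 0.055 ] [0.5383 0.0318 0.0415]
```

View pics/w4.png

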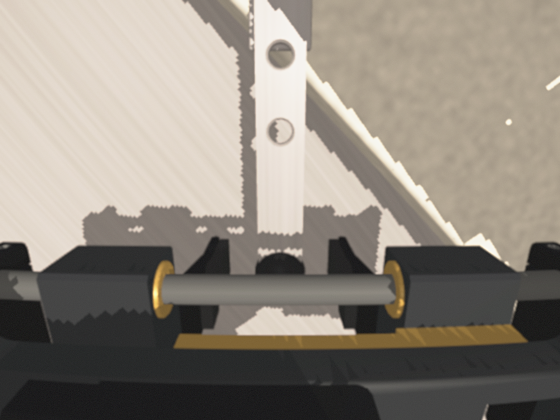

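Request:
move_arm(series=[[0,0,0,0,0,0,0.3],[0,0,0,0,0,0,0.3],[0,0,0,0,0,0,0.2],[0,0,0,0,0,0,0.1],[0,0,0,0,0,0,0.1],[0,0,0,0,0,0,0.1]], squeeze=12)

```text
t: 6.65
tcp_pos: [0.4754, -0.0435, 0.0576]
tool_rot: [2.825, 1.375, 0.0]
contact_force: [-0.3, -0.5, -1.2]
opening: 0.0226
```

Request:
move_arm(series=[[0,0,-5,0,0,0,0.1],[0.2,0,-5,0,0,0,0.1],[0.7,0,-10,0,0,0,0.1],[0,0,0,0,0,0,0.1],[0,0,0,0,0,0,0.1]])

```text
t: 7.15
tcp_pos: [0.476, -0.0429, 0.078]
tool_rot: [2.824, 1.375, 0.001]
contact_force: [-0.2, 0.7, -1.8]
opening: 0.0227
```

```bash
python3 look.py w5
```

```text
7.15 [ 0.476  -0.0429  0.078 ] ang 51.93374541145485 F [-0.24  0.65 -1.81] 0.022717063547843624
knob {'pixel': [271.4, 277.8], 'score': 0.88} [ 0.4709 -0.0512  0.055 ] [ 0.4809 -0.0385  0.0858]
mid_hole {'pixel': [60.9, 280.7], 'score': 0.56} [0.5378 0.032  0.055 ] [0.5388 0.0331 0.0438]
```

View pics/w5.png

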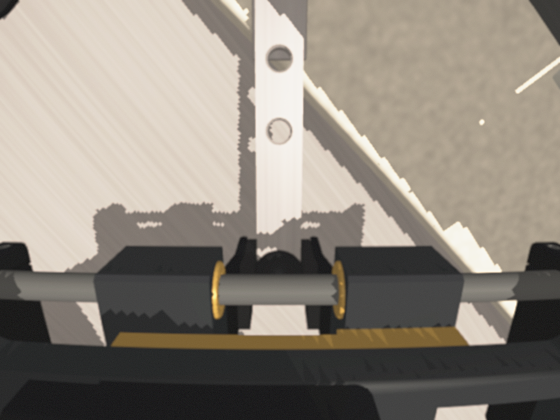

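```bash
cat >> h.py <<'E'
from scipy.optimize import brentq
def piv(th): return np.array([130*np.sin(th)-30*np.cos(th),160-130*np.cos(th)-30*np.sin(th)])
def target(sp,lift=0,L=130.):
    """sp: pin distance from shut pivot (62..82). returns th, knob screen xy, bar dir angle(screen, toward pivot deg)"""
    pin=np.array([-30,30])-sp*np.array([1,1])/2**.5
    th=brentq(lambda t:np.linalg.norm(piv(t)-pin)-L,0.0,1.2)
    p=piv(th); d=(pin-p)/L
    r=np.sqrt(225**2-lift**2)
    return th,p+d*r,np.degrees(np.arctan2(-d[1],-d[0])),pin
E
python3 - <<'E'
from h import *
for sp in (72,80,81.5):
    for l in (0,60): 
        th,k,a,pin=target(sp,l); print(sp,l,th,k,a,S(*k),S(*pin))
p0=bot.get_state()
# via: th fractions
sp=81.5
pin=target(sp)[3]
off=np.array(p0['tcp_pos'])-S(*(np.array([-30,30])-np.array([1,1])/2**.5*np.sqrt(225**2-20**2)),75)
print('off',off*1e3)
R0=R.from_matrix(down(51.9)); pc=S(*(np.array([-30,30])-np.array([1,1])/2**.5*np.sqrt(225**2-60**2)));rows=[]
thf=target(sp)[0]
N=24;Rc=R0
for i in range(1,N+1):
    th=thf*i/N; p=piv(th); d=pin-p; d/=np.linalg.norm(d); k=p+d*np.sqrt(225**2-60**2)
    a=np.degrees(np.arctan2(-d[1],-d[0]))+np.degrees(YAW)
    pn=S(*k); Rn=R.from_matrix(down(a))
    row=np.round(np.r_[Rc.inv().apply(pn-pc)*1e3,np.degrees((Rc.inv()*Rn).as_rotvec())],1)
    pc=pc+Rc.apply(row[:3]/1e3);Rc=Rc*R.from_rotvec(np.radians(row[3:])); rows.append(row.tolist())
print(rows); print(pc)
E
```

```text
72 0 0.5141310991889102 [-167.66954523  -59.6166524 ] 24.042908321041207 [0.4876793  0.02772745 0.        ] [0.56917596 0.07654646 0.        ]
72 60 0.5141310991889102 [-160.22890322  -56.29718611] 24.042908321041207 [0.49466873 0.03191433 0.        ] [0.56917596 0.07654646 0.        ]
80 0 0.45690723606055605 [-172.06753229  -67.98016822] 25.843330491748436 [0.48431485 0.01889732 0.        ] [0.56423747 0.0702527  0.        ]
80 60 0.45690723606055605 [-164.7348549   -64.42856963] 25.843330491748436 [0.49116928 0.02330173 0.        ] [0.56423747 0.0702527  0.        ]
81.5 0 0.4459888080788335 [-172.86553261  -69.57879215] 26.204391707467227 [0.4837141  0.01721462 0.        ] [0.56331151 0.06907262 0.        ]
81.5 60 0.4459888080788335 [-165.55538181  -65.981056  ] 26.204391707467227 [0.49054064 0.02166213 0.        ] [0.56331151 0.06907262 0.        ]
off [0.52733861 0.32043462 2.37005886]
[[1.4, -3.4, 0.0, 0.0, 0.0, 1.5], [1.5, -3.2, 0.0, 0.0, 0.0, 1.3], [1.6, -3.0, 0.0, 0.0, 0.0, 1.4], [1.6, -2.8, 0.0, 0.0, 0.0, 1.2], [1.7, -2.6, 0.0, 0.0, 0.0, 1.2], [1.8, -2.5, 0.0, 0.0, 0.0, 1.1], [1.8, -2.3, 0.0, 0.0, 0.0, 1.1], [1.9, -2.1, 0.0, 0.0, 0.0, 0.9], [2.0, -1.9, 0.0, 0.0, 0.0, 1.0], [2.0, -1.8, 0.0, 0.0, 0.0, 0.8], [2.0, -1.7, 0.0, 0.0, 0.0, 0.9], [2.1, -1.5, 0.0, 0.0, 0.0, 0.7], [2.1, -1.4, 0.0, 0.0, 0.0, 0.7], [2.2, -1.3, 0.0, 0.0, 0.0, 0.7], [2.2, -1.1, 0.0, 0.0, 0.0, 0.6], [2.2, -1.1, 0.0, 0.0, 0.0, 0.6], [2.3, -0.9, 0.0, 0.0, 0.0, 0.5], [2.3, -0.9, 0.0, 0.0, 0.0, 0.5], [2.3, -0.7, 0.0, 0.0, 0.0, 0.4], [2.3, -0.7, 0.0, 0.0, 0.0, 0.4], [2.4, -0.6, 0.0, 0.0, 0.0, 0.4], [2.3, -0.5, 0.0, 0.0, 0.0, 0.3], [2.4, -0.5, 0.0, 0.0, 0.0, 0.3], [2.4, -0.4, 0.0, 0.0, 0.0, 0.3]]
[0.49052056 0.02162109 0.        ]
```

Request:
move_arm(series=[[1.1,0,-10,0,0,0,0.1],[1.6,0,-10,0,0,0,0.1],[2,0,-10,0,0,0,0.1],[2.6,0,-10,0,0,0,0.1],[0,0,0,0,0,0,0.1],[0,0,0,0,0,0,0.1]])

```text
t: 8.0
tcp_pos: [0.4805, -0.0371, 0.1181]
tool_rot: [2.824, 1.375, 0.001]
contact_force: [-0.9, -1.0, -0.3]
opening: 0.0229
```

```bash
python3 look.py w6
```

```text
8.0 [ 0.4805 -0.0371  0.1181] ang 51.93687440702268 F [-0.93 -0.97 -0.34] 0.022910037527932667
knob {'pixel': [272.6, 274.9], 'score': 0.87} [ 0.4605 -0.0614  0.055 ] [ 0.4839 -0.0326  0.1256]
mid_hole {'pixel': [270.9, 275.4], 'score': 0.69} [ 0.4615 -0.0606  0.055 ] [ 0.4848 -0.0318  0.1261]
```

View pics/w6.png

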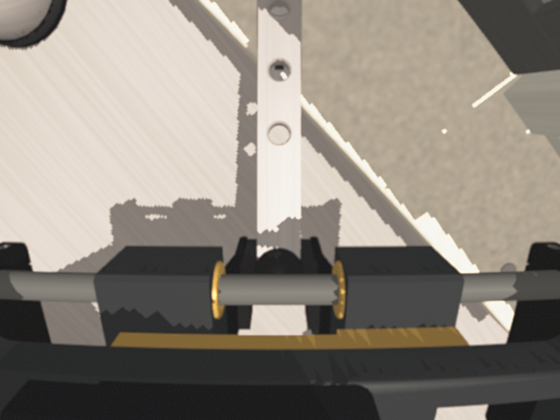

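Request:
move_arm(series=[[1.4,-3.4,0,0,0,1.5,0.1],[1.5,-3.2,0,0,0,1.3,0.1],[1.6,-3,0,0,0,1.4,0.1],[1.6,-2.8,0,0,0,1.2,0.1],[1.7,-2.6,0,0,0,1.2,0.1],[1.8,-2.5,0,0,0,1.1,0.1],[1.8,-2.3,0,0,0,1.1,0.1],[1.9,-2.1,0,0,0,0.9,0.1],[2,-1.9,0,0,0,1,0.1],[2,-1.8,0,0,0,0.8,0.1],[2,-1.7,0,0,0,0.9,0.1],[2.1,-1.5,0,0,0,0.7,0.1]])

```text
t: 9.45
tcp_pos: [0.4727, -0.0021, 0.1169]
tool_rot: [-2.961, -1.044, 0.008]
contact_force: [-4.1, -3.3, 0.1]
opening: 0.0229
```

```bash
python3 look.py w7; python3 - <<'E'
from h import *
s=imaging.snapshot('side'); save(s,'side7')
E
```

```text
9.45 [ 0.4727 -0.0021  0.1169] ang 38.82707781244613 F [-4.12 -3.32  0.09] 0.02292870928912156
knob {'pixel': [273.5, 277.9], 'score': 0.94} [ 0.4487 -0.0225  0.055 ] [0.5005 0.0185 0.1784]
mid_hole {'pixel': [72.2, 283.7], 'score': 0.76} [0.5501 0.0549 0.055 ] [0.5506 0.0552 0.0492]
pin_mid {'pixel': [9.7, 279.2], 'score': 0.61} [0.573  0.0766 0.062 ] [0.5757 0.0788 0.049 ]
```

View pics/w7.png

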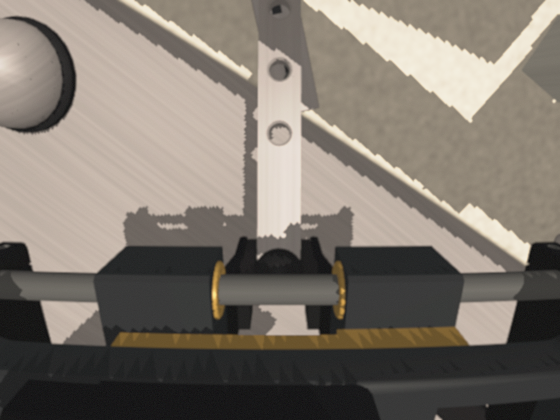

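View pics/side7.png

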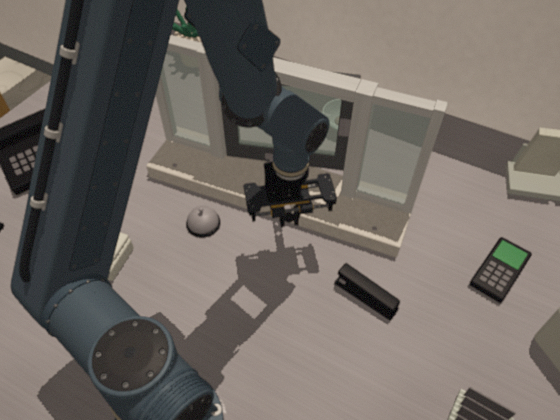

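Request:
move_arm(series=[[2.1,-1.4,0,0,0,0.7,0.1],[2.2,-1.3,0,0,0,0.7,0.1],[2.2,-1.1,0,0,0,0.6,0.1],[2.2,-1.1,0,0,0,0.6,0.1],[2.3,-0.9,0,0,0,0.5,0.1],[2.3,-0.9,0,0,0,0.5,0.1],[2.3,-0.7,0,0,0,0.4,0.1],[2.3,-0.7,0,0,0,0.4,0.1],[0,0,0,0,0,0,0.1]])

```text
t: 10.65
tcp_pos: [0.4855, 0.0153, 0.1177]
tool_rot: [3.0, 0.929, 0.003]
contact_force: [-1.8, -1.3, -0.5]
opening: 0.0228
```

```bash
python3 look.py w8
```

```text
10.65 [0.4855 0.0153 0.1177] ang 34.408558198435585 F [-1.81 -1.29 -0.54] 0.022808126096921042
knob {'pixel': [271.2, 275.6], 'score': 0.8} [ 0.4608 -0.0011  0.055 ] [0.4916 0.0194 0.1262]
mid_hole {'pixel': [74.7, 280.9], 'score': 0.6} [0.5657 0.0668 0.055 ] [0.5652 0.0665 0.0616]
pin_mid {'pixel': [54.6, 272.5], 'score': 0.91} [0.5713 0.0763 0.062 ] [0.5679 0.0734 0.0914]
```

View pics/w8.png

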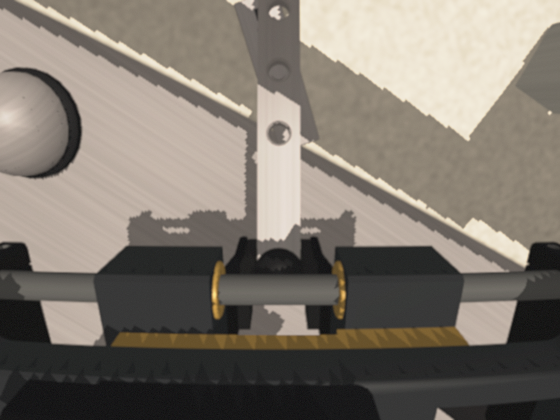

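```bash
cat > pin.py <<'E'
import sys,pickle
from h import *
s,st=pickle.load(open(sys.argv[1]+'.pkl','rb'))
a=float(sys.argv[2]) if len(sys.argv)>2 else .058; b=float(sys.argv[3]) if len(sys.argv)>3 else .066
Q=[];px=[]
for r in range(0,160):
    for c in range(255,305):
        if s['range_z'][r,c]>0:
            P=at_depth(s,(r,c),st)
            if a<P[2]<b: Q.append(P);px.append((r,c))
Q=np.array(Q);px=np.array(px)
if len(Q): print(len(Q),'px',px.min(0),px.max(0),px.mean(0),'P',Q.mean(0).round(4),'min',Q.min(0).round(4),'max',Q.max(0).round(4))
c0=[230,0]; im=s['pixels'][0:150,230:330]
im=np.clip(cv2.resize(im,None,fx=4,fy=4,interpolation=cv2.INTER_CUBIC).astype(float)*1.4,0,255).astype(np.uint8)
cv2.imwrite('pics/'+sys.argv[1]+'z.png',cv2.cvtColor(im,cv2.COLOR_RGB2BGR))
E
python3 pin.py w8; python3 pin.py w7;  python3 pin.py w6
```

```text
177 px [ 65 271] [ 79 285] [ 71.6440678  278.17514124] P [0.5656 0.0687 0.0617] min [0.5618 0.0647 0.0587] max [0.5696 0.0731 0.0634]
```

View pics/w8z.png

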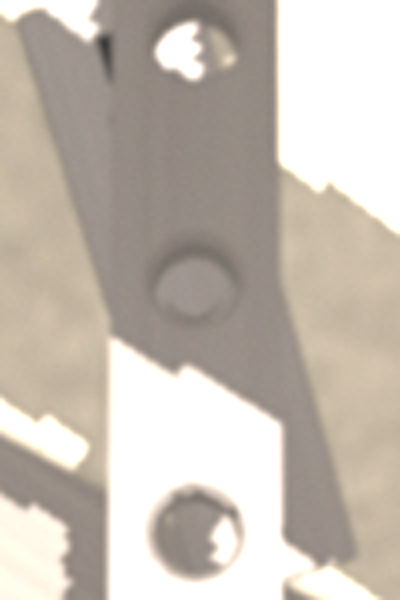

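```bash
python3 - <<'E'
from h import *
th,k,a,pin=target(80,25); print(th,k,a)
g=S(*k)+[.0005,.0003,.0825]; print(g)
plan(g,a+6.88,9)
E
```

```text
0.45690723606055605 [-170.81366508  -67.37285485] 25.843330491748436
[0.48598694 0.01995046 0.0825    ]
[[0.3, -0.4, 3.9, 0.0, -0.0, 0.2], [0.4, -0.5, 3.9, 0.0, -0.0, 0.2], [0.3, -0.4, 3.9, 0.0, -0.0, 0.2], [0.3, -0.4, 4.0, 0.0, -0.1, 0.1], [0.4, -0.4, 3.9, 0.0, 0.0, 0.2], [0.3, -0.5, 3.9, 0.1, 0.0, 0.2], [0.3, -0.4, 3.9, -0.0, 0.0, 0.2], [0.4, -0.4, 3.9, -0.0, -0.0, 0.2], [0.3, -0.5, 3.9, -0.0, -0.0, 0.2]]
end err mm [-0.00933054  0.03996868  0.03273456] toolx ang 32.69771917143133
```

Request:
move_arm(series=[[0.3,-0.4,4,0,0,0.2,0.1],[0.4,-0.5,4,0,0,0.2,0.1],[0.3,-0.4,4,0,0,0.2,0.1],[0.3,-0.4,4,0,0,0.2,0.1],[0.4,-0.4,4,0,0,0.2,0.1],[0.3,-0.5,4,0,0,0.2,0.1],[0.3,-0.4,4,0,0,0.2,0.1],[0.4,-0.4,4,0,0,0.2,0.1],[0.3,-0.5,3,0,0,0.2,0.1],[0,0,0,0,0,0,0.1],[0,0,0,0,0,0,0.1]])

```text
t: 12.0
tcp_pos: [0.4849, 0.02, 0.0825]
tool_rot: [3.015, 0.882, 0.0]
contact_force: [-2.9, -1.8, -0.5]
opening: 0.0225
```

```bash
python3 look.py w9; python3 pin.py w9
```

```text
12.0 [0.4849 0.02   0.0825] ang 32.61856728385123 F [-2.91 -1.81 -0.49] 0.02254855468902073
knob {'pixel': [270.7, 276.4], 'score': 0.66} [0.4757 0.0138 0.055 ] [0.4908 0.0232 0.0893]
mid_hole {'pixel': [64.6, 279.3], 'score': 0.82} [0.5671 0.0705 0.055 ] [0.5663 0.0701 0.0619]
pivot {'pixel': [62.2, 278.8], 'score': 0.18} [0.5678 0.0713 0.055 ] [0.5671 0.0708 0.0619]
pin_mid {'pixel': [43.1, 272.8], 'score': 0.88} [0.5725 0.0775 0.062 ] [0.5712 0.0765 0.0715]
218 px [ 51 267] [ 72 289] [ 64.00458716 280.1146789 ] P [0.5667 0.0699 0.062 ] min [0.5627 0.0662 0.0603] max [0.5712 0.0749 0.0659]
```

View pics/w9z.png

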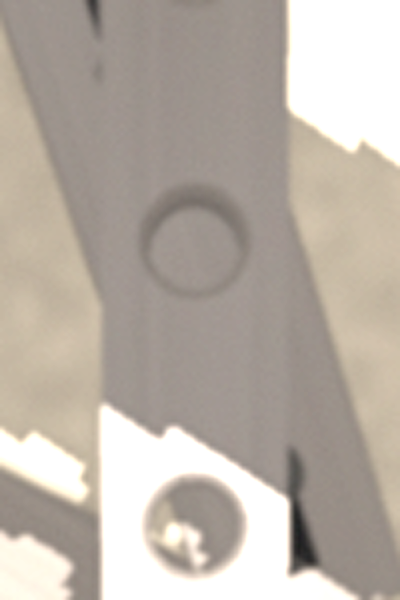

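```bash
cat > rel.py <<'E'
import sys,pickle
from h import *
# usage: rel.py w hole(cropx,cropy) pin(cropx,cropy) lift
n,hx,hy,px_,py,l=sys.argv[1],*map(float,sys.argv[2:7])
s,st=pickle.load(open(n+'.pkl','rb')); Rm=R.from_rotvec(st['tool_rot'])
phi=np.arcsin(l/225); zt=.055+.130*np.sin(phi)+.003*np.cos(phi)
f=lambda x,y,z: Rm.inv().apply(at_z(s,((y+.5)/4-.5,230+(x+.5)/4-.5),z,st)-st['tcp_pos'])*1e3
H=f(hx,hy,zt); P=f(px_,py,.062)
H[0]-=3*np.sin(phi)  # top -> mid thickness
H[0]-=130*(1-np.cos(phi)) # when levelled
print('hole(level) tool',H,'pin',P,'move knob by dx',(P-H)[0],'dy(hole)',(P-H)[1],'dy(knob)',(P-H)[1]*225/130)
E
python3 rel.py w9 195 241 195.5 250 25
```

```text
hole(level) tool [95.05428699  1.25809182 10.10617867] pin [96.62693636  1.31783057 20.53214531] move knob by dx 1.5726493751835733 dy(hole) 0.05973875212927715 dy(knob) 0.10339399406990277
```

Request:
move_arm(series=[[-0.2,0,2,0,0,0,0.1],[-0.2,0,2,0,0,0,0.1],[-0.2,0,2,0,0,0,0.1],[0,0,0,0,0,0,0.1],[0,0,0,0,0,0,0.1]])

```text
t: 12.75
tcp_pos: [0.4846, 0.0196, 0.0765]
tool_rot: [3.015, 0.882, 0.001]
contact_force: [-1.8, -0.2, -1.2]
opening: 0.0223
```

```bash
python3 look.py w10; python3 pin.py w10
```

```text
12.75 [0.4846 0.0196 0.0765] ang 32.61343399353152 F [-1.85 -0.17 -1.16] 0.022335906316302823
knob {'pixel': [272.0, 274.2], 'score': 0.63} [0.4767 0.0157 0.055 ] [0.4897 0.0235 0.084 ]
mid_hole {'pixel': [59.8, 280.0], 'score': 0.77} [0.568  0.0706 0.055 ] [0.5671 0.0701 0.0625]
pin_mid {'pixel': [40.3, 274.1], 'score': 0.94} [0.5726 0.0766 0.062 ] [0.5714 0.0757 0.0697]
403 px [  0 256] [143 300] [ 51.34739454 279.29032258] P [0.5697 0.0721 0.063 ] min [0.5359 0.0493 0.06  ] max [0.59   0.0905 0.066 ]
```

View pics/w10z.png

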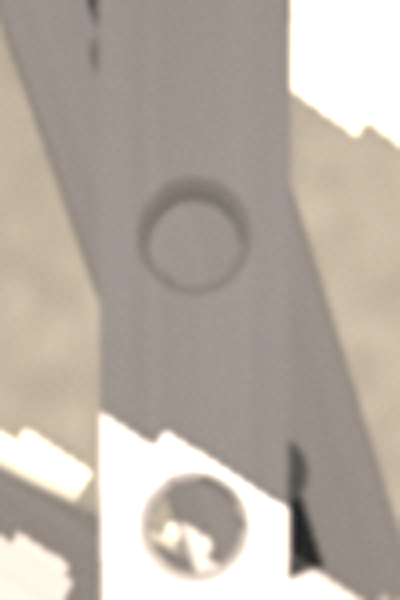

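```bash
python3 rel.py w10 194 238 196 245 19; python3 - <<'E'
import cv2,numpy as np
im=cv2.imread('pics/w10.png')[38:82,258:300]
g=cv2.cvtColor(im,cv2.COLOR_BGR2GRAY).astype(float)
g=np.clip((g-60)/(130-60),0,1)*255
cv2.imwrite('pics/w10zz.png',cv2.resize(g.astype(np.uint8),None,fx=13,fy=13,interpolation=cv2.INTER_CUBIC))
E
```

```text
hole(level) tool [95.4276127   1.15314058  7.54961129] pin [96.37215154  1.36831949 14.51681904] move knob by dx 0.9445388413881943 dy(hole) 0.21517890706329412 dy(knob) 0.3724250314557014
```

View pics/w10zz.png

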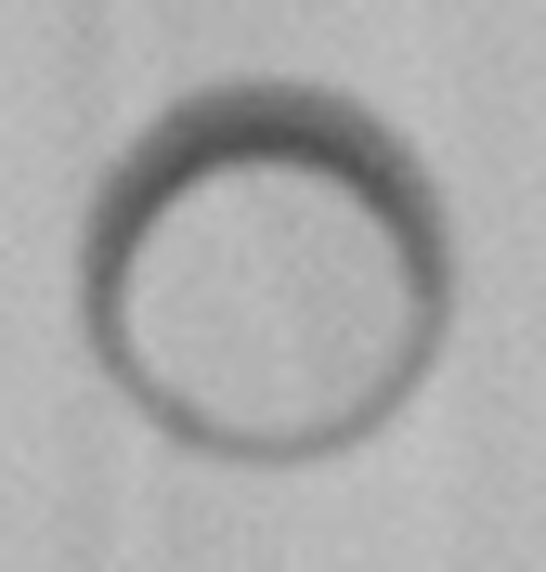

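Request:
move_arm(series=[[0.1,0.2,1,0,0,0,0.1],[0,0,1,0,0,0,0.1],[0.3,0,0.5,0,0,0,0.1],[0.3,0,0,0,0,0,0.1],[0,0,0,0,0,0,0.1]])

```text
t: 13.5
tcp_pos: [0.4844, 0.0196, 0.0739]
tool_rot: [-3.015, -0.883, 0.002]
contact_force: [-3.1, -4.3, -0.6]
opening: 0.0229
```

Request:
move_arm(series=[[0.2,0,0.5,0,0,0,0.1],[0.2,0,0.5,0,0,0,0.1],[0.2,0,0.5,0,0,0,0.1],[0,0,0,0,0,0,0.1]])

```text
t: 13.9
tcp_pos: [0.4847, 0.0197, 0.0725]
tool_rot: [3.015, 0.883, -0.003]
contact_force: [-3.7, -5.5, 0.8]
opening: 0.0231
```

```bash
python3 look.py w11; python3 - <<'E'
import cv2,numpy as np
im=cv2.imread('pics/w11.png')[38:82,258:300]
g=cv2.cvtColor(im,cv2.COLOR_BGR2GRAY).astype(float)
g=np.clip((g-60)/(130-60),0,1)*255
cv2.imwrite('pics/w11zz.png',cv2.resize(g.astype(np.uint8),None,fx=13,fy=13,interpolation=cv2.INTER_CUBIC))
E
```

```text
13.9 [0.4847 0.0197 0.0725] ang 32.66268244832616 F [-3.74 -5.51  0.8 ] 0.02309298122241069
knob {'pixel': [273.1, 278.8], 'score': 0.73} [0.4793 0.0144 0.055 ] [0.491  0.022  0.0812]
mid_hole {'pixel': [62.0, 280.6], 'score': 0.83} [0.5669 0.0697 0.055 ] [0.5663 0.0694 0.0608]
pivot {'pixel': [271.8, 271.4], 'score': 0.55} [0.4779 0.0181 0.055 ] [0.4893 0.0247 0.08  ]
pin_mid {'pixel': [38.5, 273.7], 'score': 0.8} [0.5725 0.0768 0.062 ] [0.5718 0.0763 0.0664]
```

View pics/w11zz.png

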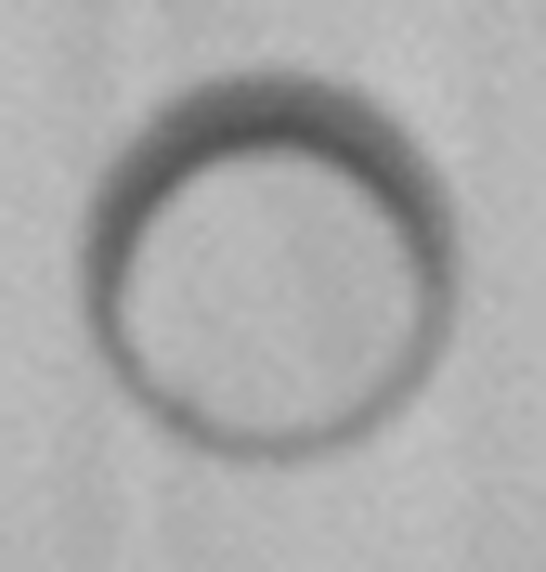

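Request:
move_arm(series=[[0.3,0,0,0,0,0,0.1],[0.3,0,0,0,0,0,0.1],[0.3,0,0,0,0,0,0.1],[0,0,0,0,0,0,0.1]])

```text
t: 14.55
tcp_pos: [0.4847, 0.0199, 0.0725]
tool_rot: [-3.015, -0.884, 0.005]
contact_force: [-5.3, -7.0, 0.3]
opening: 0.0229
```

```bash
cat > zz.py <<'E'
import cv2,numpy as np,sys
im=cv2.imread('pics/%s.png'%sys.argv[1])[38:82,258:300]
g=cv2.cvtColor(im,cv2.COLOR_BGR2GRAY).astype(float)
g=np.clip((g-60)/(130-60),0,1)*255
cv2.imwrite('pics/%szz.png'%sys.argv[1],cv2.resize(g.astype(np.uint8),None,fx=13,fy=13,interpolation=cv2.INTER_CUBIC))
E
python3 look.py w12; python3 zz.py w12
```

```text
14.55 [0.4847 0.0199 0.0725] ang 32.68293886643775 F [-5.29 -7.01  0.33] 0.022873115925435675
knob {'pixel': [274.1, 275.0], 'score': 0.75} [0.4778 0.016  0.055 ] [0.514  0.0381 0.134 ]
mid_hole {'pixel': [59.9, 283.2], 'score': 0.96} [0.5683 0.0694 0.055 ] [0.5675 0.0691 0.0616]
pin_mid {'pixel': [40.0, 272.8], 'score': 0.69} [0.5718 0.077  0.062 ] [0.5713 0.0766 0.0653]
```

View pics/w12zz.png

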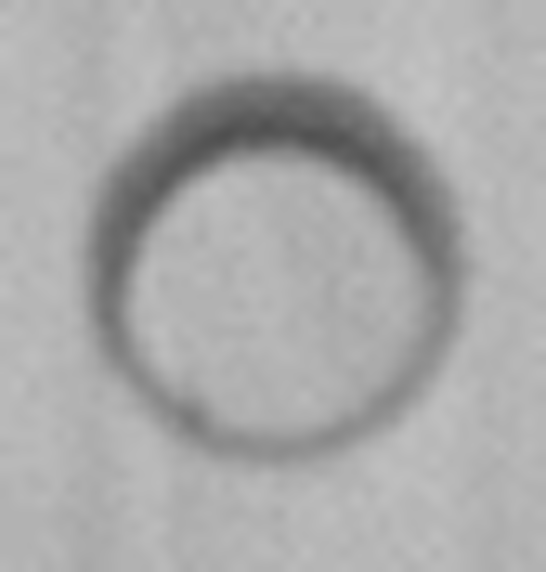

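Request:
move_arm(series=[[-0.5,0.3,0,0,0,0,0.1],[-0.5,0.3,0.5,0,0,0,0.1],[-0.2,0.2,0.5,0,0,0,0.1],[0,0,0,0,0,0,0.1]])

```text
t: 15.2
tcp_pos: [0.485, 0.0191, 0.0715]
tool_rot: [-3.015, -0.883, 0.002]
contact_force: [-3.2, -3.8, 0.7]
opening: 0.0227
```

Request:
move_arm(series=[[-0.3,0.3,0.5,0,0,0,0.1],[-0.2,0.2,0.5,0,0,0,0.1],[0,0,0.5,0,0,0,0.1],[0,0,0,0,0,0,0.1]])

```text
t: 15.6
tcp_pos: [0.4852, 0.0186, 0.07]
tool_rot: [-3.015, -0.882, 0.001]
contact_force: [-4.4, -2.6, -0.4]
opening: 0.0226
```

```bash
python3 look.py w13; python3 zz.py w13
```

```text
15.6 [0.4852 0.0186 0.07  ] ang 32.63016078977322 F [-4.42 -2.58 -0.39] 0.022644713599123824
knob {'pixel': [270.1, 273.5], 'score': 0.74} [0.481  0.0174 0.055 ] [0.4904 0.023  0.0762]
mid_hole {'pixel': [57.9, 278.9], 'score': 0.86} [0.5682 0.0701 0.055 ] [0.5674 0.0696 0.0618]
pin_mid {'pixel': [36.5, 269.3], 'score': 0.76} [0.5724 0.0774 0.062 ] [0.572  0.0771 0.0645]
```

View pics/w13zz.png

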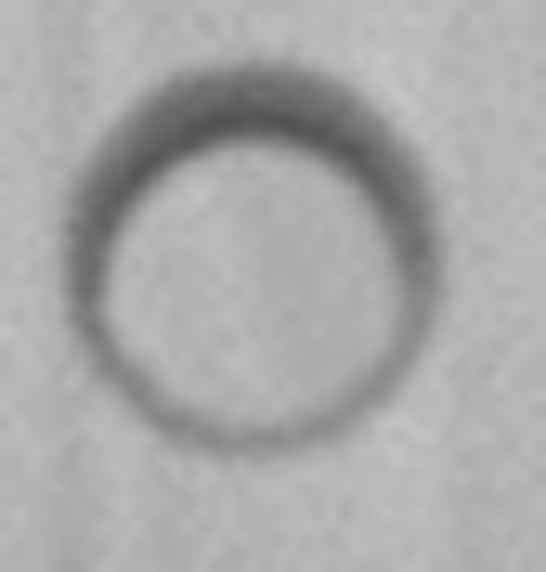

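View pics/w13.png

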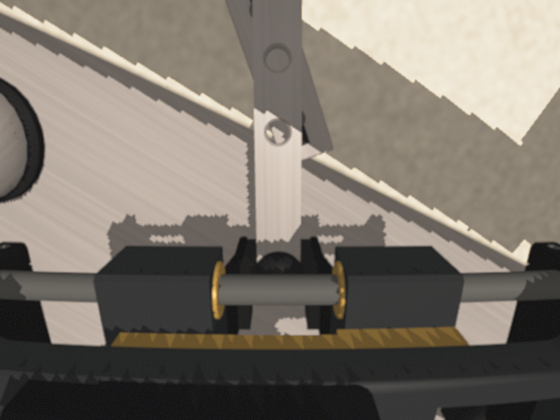

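Request:
move_arm(series=[[-0.3,0,1,0,0,0,0.1],[-0.2,0,1,0,0,0,0.1],[-0.2,0,1,0,0,0,0.1],[0,0,0,0,0,0,0.1]])

```text
t: 16.25
tcp_pos: [0.4853, 0.0183, 0.067]
tool_rot: [3.015, 0.882, 0.001]
contact_force: [-2.7, -2.1, -1.8]
opening: 0.0228
```

Request:
move_arm(series=[[-0.1,0,1,0,0,0,0.1],[-0.1,0,1,0,0,0,0.1],[-0.1,0,1,0,0,0,0.1],[0,0,0,0,0,0,0.1]])

```text
t: 16.65
tcp_pos: [0.4852, 0.0181, 0.064]
tool_rot: [3.015, 0.882, 0.002]
contact_force: [-0.7, -1.0, -0.2]
opening: 0.0226
```

```bash
python3 look.py w14; python3 zz.py w14; python3 - <<'E'
from h import *
s=imaging.snapshot('side'); save(s,'side14')
E
```

```text
16.65 [0.4852 0.0181 0.064 ] ang 32.60544176931649 F [-0.66 -0.97 -0.23] 0.022558361723692653
knob {'pixel': [268.6, 275.6], 'score': 0.72} [0.4849 0.018  0.055 ] [0.4917 0.0222 0.0706]
mid_hole {'pixel': [60.3, 275.9], 'score': 0.87} [0.5661 0.0696 0.055 ] [0.5653 0.069  0.0619]
pin_mid {'pixel': [35.0, 268.0], 'score': 0.73} [0.5717 0.0768 0.062 ] [0.5721 0.0771 0.0598]
```

View pics/w14zz.png

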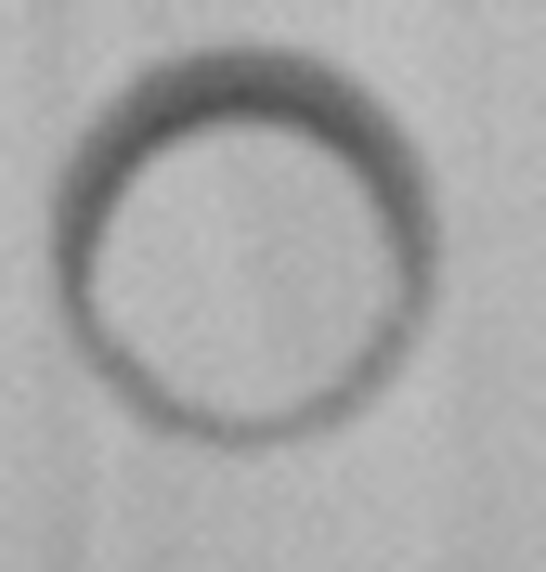

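Request:
move_arm(series=[[0,0,1,0,0,0,0.1],[0,0,1,0,0,0,0.1],[0,0,1,0,0,0,0.1],[0,0,1,0,0,0,0.1],[0,0,0,0,0,0,0.1]])

```text
t: 17.45
tcp_pos: [0.4851, 0.018, 0.06]
tool_rot: [3.015, 0.882, 0.001]
contact_force: [1.0, 1.3, -1.4]
opening: 0.023
```

Request:
move_arm(series=[[0.2,0,1,0,0,0,0.1],[0.1,0,1,0,0,0,0.1],[0,0,0.5,0,0,0,0.1],[0,0,0,0,0,0,0.1]])

```text
t: 17.85
tcp_pos: [0.485, 0.0182, 0.0577]
tool_rot: [3.015, 0.882, 0.0]
contact_force: [-0.3, 0.3, 1.4]
opening: 0.0228
```

```bash
python3 look.py w15; python3 zz.py w15
```

```text
17.85 [0.485  0.0182 0.0577] ang 32.62323352367668 F [-0.34  0.32  1.44] 0.022801348753614194
knob {'pixel': [418.0, 489.6], 'score': 0.32} [ 0.4706 -0.1434  0.055 ] [ 0.5005 -0.0673  0.109 ]
mid_hole {'pixel': [59.8, 276.9], 'score': 0.81} [0.5655 0.069  0.055 ] [0.5648 0.0685 0.0613]
pin_mid {'pixel': [31.1, 268.9], 'score': 0.57} [0.5719 0.0766 0.062 ] [0.5728 0.0774 0.0561]
```

View pics/w15.png

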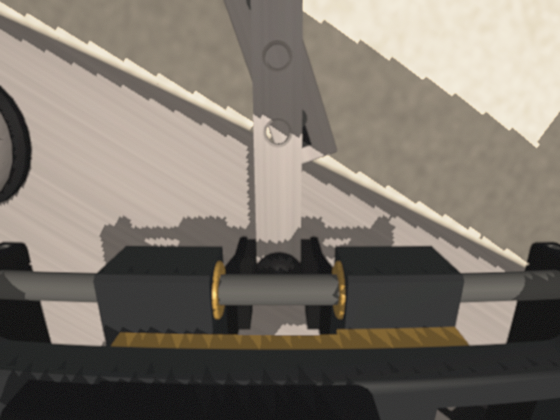

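View pics/w15zz.png

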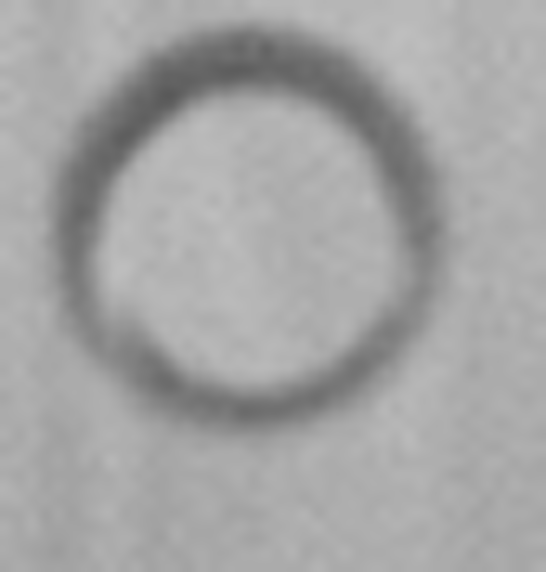

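Request:
move_arm(series=[[0,0,0,0,0,0,0.3],[0,0,0,0,0,0,0.4],[0,0,0,0,0,0,0.5],[0,0,0,0,0,0,0.6],[0,0,0,0,0,0,0.6]])

```text
t: 18.6
tcp_pos: [0.4848, 0.0183, 0.0575]
tool_rot: [-3.015, -0.882, 0.0]
contact_force: [-0.1, -0.3, -0.7]
opening: 0.0486
```

Request:
move_arm(series=[[0,0,-5,0,0,0,0.6],[0,0,-10,0,0,0,0.6],[0,0,-15,0,0,0,0.6],[0,0,-20,0,0,0,0.6],[0,0,-25,0,0,0,0.6],[0,0,-25,0,0,0,0.6],[0,0,-20,0,0,0,0.6],[0,0,0,0,0,0,0.6],[0,0,0,0,0,0,0.6]])

```text
t: 19.5
tcp_pos: [0.4849, 0.0182, 0.1782]
tool_rot: [3.014, 0.882, 0.002]
contact_force: [0.1, 0.6, -0.7]
opening: 0.0521
```

```bash
python3 look.py w16; python3 - <<'E'
from h import *
import pickle
s,st=pickle.load(open('w16.pkl','rb'))
for n in ['side','scene']:
    q=imaging.snapshot(n); save(q,n+'16')
    for t in ['knob','mid_hole','bell','stapler']:
        for r in imaging.spot_point(q,t)[:1]: print(n,t,r,at_depth(q,r['pixel']).round(3))
print('expected seated knob',S(*target(80)[1],55), 'bar top z nr hole/at knob')
E
```

```text
19.5 [0.4849 0.0182 0.1782] ang 32.62629203250038 F [ 0.08  0.6  -0.65] 0.05210584581634689
knob {'pixel': [201.0, 276.4], 'score': 0.57} [0.4871 0.0199 0.055 ] [0.4895 0.0214 0.0653]
mid_hole {'pixel': [81.0, 277.8], 'score': 0.64} [0.5667 0.0694 0.055 ] [0.5662 0.0691 0.0626]
pivot {'pixel': [65.7, 272.5], 'score': 0.33} [0.5738 0.0787 0.055 ] [0.5735 0.0784 0.058 ]
pin_mid {'pixel': [65.2, 270.8], 'score': 0.6} [0.5727 0.0794 0.062 ] [0.5729 0.0795 0.0606]
side knob {'pixel': [224.9, 284.8], 'score': 0.55} [0.485 0.014 0.063]
side mid_hole {'pixel': [195.2, 281.3], 'score': 0.87} [0.563 0.066 0.059]
side stapler {'pixel': [295.0, 367.0], 'score': 0.7} [ 0.418 -0.225  0.045]
scene knob {'pixel': [215.6, 261.5], 'score': 0.78} [ 0.541 -0.034  0.268]
scene mid_hole {'pixel': [220.3, 309.4], 'score': 0.62} [0.573 0.072 0.058]
scene bell {'pixel': [148.3, 299.7], 'score': 0.73} [0.442 0.2   0.046]
scene stapler {'pixel': [288.2, 178.0], 'score': 0.72} [ 0.454 -0.22   0.051]
expected seated knob [0.48431485 0.01889732 0.055     ] bar top z nr hole/at knob
```

View pics/w16.png

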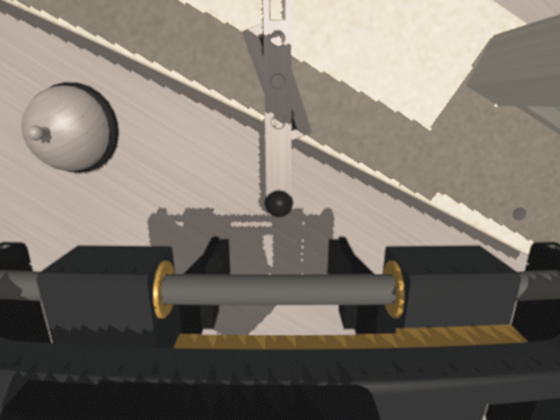

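View pics/scene16.png

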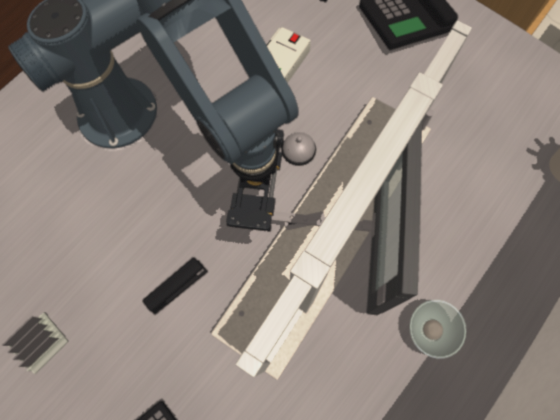

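```bash
python3 - <<'E'
from h import *
import pickle
s,st=pickle.load(open('w16.pkl','rb'))
for r,c in [(180,278),(160,278),(140,278),(100,278),(81,278),(80,277),(60,278),(50,278)]:
    P=np.array([at_depth(s,(r+i,c+j),st) for i in (-1,0,1) for j in (-1,0,1)]); print(r,c,P.mean(0).round(4))
E
```

```text
180 278 [0.5032 0.0286 0.0582]
160 278 [0.5167 0.0373 0.0584]
140 278 [0.5298 0.0457 0.0582]
100 278 [0.555  0.0618 0.0581]
81 278 [0.5663 0.069  0.0622]
80 277 [0.5665 0.07   0.0622]
60 278 [0.5791 0.0772 0.0579]
50 278 [0.5849 0.081  0.0577]
```

The bar's top lies level at 58 mm, which means it is fully down. The pin's top stands proud through the middle hole at 62 mm. The gripper is clear of everything, so I'm handing in.

```bash
python3 -c "
from h import *
print(bot.finish_job())"
```

```text
the job is handed in; nothing more can be done
None
```

The stay now sits with its middle hole over the pin, the window is about half open, and the job is handed in (about 20 s of the 72 s used). I lifted the stay off the pin by its knob, swung the leaf out to about 0.46 rad, and felt the hole onto the pin. Then I let go and backed about 120 mm straight up.

**Last checks:**
- **Bar fully down:** its top reads level at 58 mm along its length, and the pin's top shows through the hole at 62 mm.
- **Right hole:** the hole on the pin is about 93 mm from the knob, which matches the middle hole (95 mm nominal).
- **Gripper clear:** the wrist force after backing off was under 1 N, which is just noise.
- **Other things:** the stapler reads within its detection scatter of where it was. The bell and bowl look unmoved, and the leaf stands clear of the bowl.

**Points to note:**
- **Force while feeling for the hole:** the sideways push on the knob rose briefly to about 9 N because the pin was already against the hole's wall. I eased off before lowering further. The force pressing down on the pin stayed around 1–2 N.
- **Disagreements:** the wrist camera read about 2 mm to one side of where I actually gripped the knob. The final scene-camera position for the knob was wrong because the arm was in its view; the side camera and the grip position agreed within about 4 mm.

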